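# Park the transfer roller against the bench batten

## Robot

A 6-joint arm with a two-finger parallel gripper is mounted at the origin on the work surface. World frame = base frame: x ahead of the robot, y to its left, z up, the work surface at z = 0. Lengths are in mm, angles in rad, forces in N, time in s.
With the tool pointing down it reaches from about 275 to 750 mm from the base axis. Payload 10.2 kg.
Tool frame: the origin (TCP) lies midway between the tips of the shut fingers; the grasp point (between the pads) lies 19 mm behind it; z points along the fingers, y is the line along which they close (so a half turn about z gives the same grasp; the last joint's range is limited). The gripper opens to 85 mm and grips with 20 to 120 N. Pads are 22 mm wide; open, the fingers measure 114 mm over their backs; the gripper's body (76 mm by 85 mm) begins 54 mm behind the grasp point. The pads swing forward as they close: fully open they stand 13 mm farther back than shut.
Start: joints at [1.027, 0.313, 1.498, -0, 1.331, -0.223], TCP at [165.559, 498.218, 196.294] pointing down, gripper open.
Joint ranges: [-2.94, 2.94], [-0.97, 2.17], [0.19, 2.56], [-1.23, 4.37], [0.02, 3.11], [-2.88, 2.88]. Speed limits (rad/s): [2.39, 2.39, 3.01, 3.14, 3.14, 3.14].

## Interface

Orientations are given as a unit quaternion [w, x, y, z].
In Python, from rig import ctrl gives the robot as it stands.
- The arm moves only by the tool send_rows, never from a script. Its argument "targets" is a list of rows, each an object with "offset": the shift along the world's x, y, z in cm, a list of three; "spin": the turn about the world's z in rad. A call has 1 to 8 rows; each row is the pose to reach, as a shift and turn from the pose commanded when the call began; what a row does not reach only later rows make up. A row lasts 1/12 s, in which the tool goes at most 41.7 mm and 7.16 degrees, less where a joint would pass 70% of its speed; a pose out of reach is approached as far as the arm can. A call with a gripper value outside its range is refused whole. "grip" is the opening, from 0 (shut) to 1 (fully open), set as the call begins (left out, the last holds). The fingers move at their own pace and stop on an object; "squeeze" is the grip in N (left out, the last holds). Time passes only in rows, so rows that repeat a pose let the fingers close. It gives the time, the measured TCP pose, the force, the opening and the grip force at its end, in the units of the state.
- ctrl.sense(): the state, without advancing time (a new reading comes with each control period).
- ctrl.capture(name): name is "scene" or "top" or "wrist"; returns (picture, depth): 420x560x3 uint8, red, green, blue; 420x560 float32, mm along the optical axis (not along the pixel's ray), 0 where there is no reading.
- ctrl.calibration(name): a dict with "fx", "fy", "cx", "cy" (pixels), "k1" (the pictures are not rectified: a ray, as slopes to the right and down, at radius r is drawn at 1 + k1 r^2 times it, then the intrinsics apply), "view" (4x4, takes a point from world to camera coordinates); the wrist camera has in their place "mount" (4x4, takes a point from camera to tool coordinates, whose origin is the TCP and whose axes are the flange's). Camera axes: x right, y down, z forward; pixel columns grow to the right and rows downward; lengths in mm; the calibration is good to about 2 mm. A picture is of the moment at which its call begins: read the wrist's pose just before it. calibration takes no time and is no camera call.
- ctrl.finish_job(): hands the job in; it is judged then, once.
Trained networks look in the newest picture that a camera, given by its name, has taken for a name from the list of things; names that differ only in an ending like _2 or _b are one class to them, and where a whole thing is asked for, a point or a joint stands for the part that bears it (a point fixed in the world has none). Each returns a list of dicts, best first, with "conf" (0 to 1); they miss things now and then, are a little off and sometimes report something else, mostly with a low value. They report only what shows in the picture. A call takes as long as a camera call. They do not tell look-alikes from the thing itself.
- ctrl.search_frame(camera, query): "box" ([left, top, right, bottom] in pixels, round what is visible of it).
- ctrl.place_of(camera, query): "uv" ([column, row] in pixels: a listed point, or the origin of a listed thing).
The state is a dict: "time_s": time; "joints": joint angles; "dq": joint speeds; "tau": joint torques, N m; "eef_pos": TCP position; "ee_rot": TCP orientation; "force": force on the tool from outside, world axes, zero at the start; "wrist_torque": the same for the moment, N m; "grip_width": opening from 0.0 (shut) to 1.0 (fully open); "grip_force": force on a finger pad.
Only numpy, scipy, OpenCV 4.12 (cv2) and the standard library are available. Lean on these libraries where they do the work, as an engineer would, in place of code of your own. Each camera call takes 0.05 s, during which the arm holds its last target. There are 200 camera calls.

## Task

Roll the transfer roller with the green rings along the bench, away from the robot, until both of its rings rest against the wooden batten, and let go of it there. Roll it gently on its rings, do not lift it or drag it without turning. Leave the roller with the orange rings where it lies.

Things in the scene. Friction and masses are not known exactly. Their poses are not given: they have to be found in the camera images.
- green_roller_center (a point): Middle of a 0.35 kg roller lying on the bench: pale wood barrel, 40 mm diameter, 110 long, a green ring, 60 diameter, 24 wide, on each end, steel stubs 10 long. Stands on its rings, axis 30 mm up. Rolls freely when shut fingers push mid-barrel from behind, coasts a few cm. y: its axis; at the start z up, x the way to roll; both turn as it rolls. Starts 60-135 mm short of the batten, within 8 deg of parallel
- orange_roller_center (a point): Middle of a second roller, the same but with orange rings, lying beside the green one, to its left or right, about 40 to 110 mm from it end to end. To be left where it lies. y: its axis, z up and x towards the batten at the start
- batten_front (a point): Fixed brown wooden batten lying on the bench beyond both rollers, 460 mm long, 30 deep, 20 high. The point: middle of the foot of its long face towards the robot, at bench height. y along the batten, x square across it away from the robot, z up. A roller touching it has its axis 28 mm short of this face
Things that resemble listed ones, but are neither listed nor needed, are in the scene too. What is shaped like the part that bears green_roller_center but purple or red is not meant.

How it is judged:
By the outcome, as a careful person would: the job done as asked, in the order asked, and still so for the second after the job is handed in, with the robot touching nothing.
It also fails if it takes over 32 s, if anything falls off the work surface, if the arm or the gripper's body presses on something with over 40 N, if the wrist force passes 120 N, or if a joint passes its speed limit or range.

## Working session

There is one attempt and no reset: what is moved stays moved. The work goes in short steps, Python scripts to look and compute and a tool call to move; the robot and the scene stay as the last step left them, time stands still between calls to the robot, and variables do not carry over. Pictures are saved under pics/ and viewed, at most 10 in all, crops included, and the job is handed in when it is done.

Besides the shell and the picture viewer there is one more tool, called after ">>>" by a JSON object that holds its "fn" and its "kwargs". send_rows: Moves the arm, as the interface text tells. Its arguments: {"type":"object","properties":{"targets":{"type":"array"},"grip":{"type":"number"},"squeeze":{"type":"number"}},"required":["targets"]}

```bash
mkdir -p pics; cat > h.py <<'E'
import numpy as np, cv2
from rig import ctrl
def ray(c,uv):
    x=(uv[0]-c["cx"])/c["fx"]; y=(uv[1]-c["cy"])/c["fy"]
    k=np.array([[c["fx"],0,c["cx"]],[0,c["fy"],c["cy"]],[0,0,1]],float)
    p=cv2.undistortPoints(np.array([[uv]],float),k,np.array([c["k1"],0,0,0],float))[0,0]
    return np.array([p[0],p[1],1.])
def at_z(c,uv,z):
    T=np.linalg.inv(np.array(c["view"])); o=T[:3,3]; d=T[:3,:3]@ray(c,uv)
    return o+d*(z-o[2])/d[2]
def at_depth(c,uv,dm):
    T=np.linalg.inv(np.array(c["view"])); d=dm[int(round(uv[1])),int(round(uv[0]))]
    return T[:3,3]+T[:3,:3]@(ray(c,uv)*d)
E
cat > look.py <<'E'
import sys
from h import *
tag=sys.argv[1]
ims=[]
for n in sys.argv[2:]:
    im,d=ctrl.capture(n); cv2.imwrite(f"pics/{tag}_{n}.png",im[:,:,::-1]); np.save(f"pics/{tag}_{n}.npy",d)
    c=ctrl.calibration(n)
    for q,z in(("green_roller_center",30),("orange_roller_center",30),("batten_front",0)):
        for r in ctrl.place_of(n,q)[:3]:
            print(n,q,round(r["conf"],2),np.round(r["uv"],1),np.round(at_z(c,r["uv"],z),1))
print(ctrl.sense()["time_s"])
E
python3 look.py a top scene
```

```text
top green_roller_center 0.98 [262.9 172.9] [604.1 215.   30. ]
top green_roller_center 0.95 [344.8 248. ] [389.3 -13.   30. ]
top green_roller_center 0.82 [235.3 232.3] [434.1 291.3  30. ]
top orange_roller_center 0.89 [343.5 193.9] [541.6 -13.   30. ]
top batten_front 0.72 [311.5 154.4] [666.6  74.3   0. ]
scene green_roller_center 0.83 [372.6 143.5] [296.  488.1  30. ]
scene green_roller_center 0.82 [213.8 207. ] [376.9 -11.9  30. ]
scene green_roller_center 0.72 [339.8 188.4] [433.3 310.3  30. ]
scene orange_roller_center 0.93 [226.2 254.1] [532.4 -25.1  30. ]
0.4
```

View pics/a_top.png

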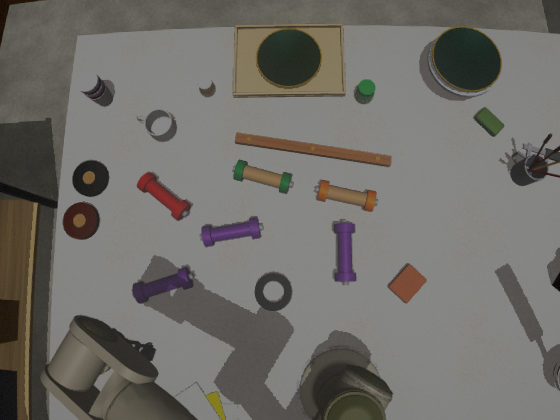

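View pics/a_scene.png

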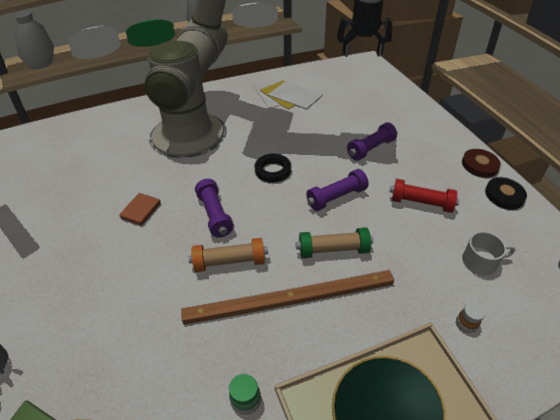

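```bash
cat > m.py <<'E'
import sys
from h import *
def measure(tag):
    im=cv2.imread(f"pics/{tag}_top.png"); d=np.load(f"pics/{tag}_top.npy"); c=ctrl.calibration("top")
    hsv=cv2.cvtColor(im,cv2.COLOR_BGR2HSV)
    out={}
    roi=np.zeros(d.shape,bool); roi[130:225,225:400]=1
    def comps(lo,hi,amin,n):
        m=(cv2.inRange(hsv,lo,hi)>0)&roi
        k,l,s,ce=cv2.connectedComponentsWithStats(m.astype(np.uint8))
        o=sorted([i for i in range(1,k) if s[i,4]>=amin],key=lambda i:-s[i,4])[:n]
        return [np.argwhere(l==i)[:,::-1] for i in o]
    for name,lo,hi in(("green",(45,80,30),(90,255,255)),("orange",(5,190,120),(16,255,255))):
        r=[]
        for px in comps(lo,hi,60,2):
            P=np.array([at_depth(c,p,d) for p in px]); top=P[P[:,2]>45]
            u=px.mean(0); r.append(at_z(c,u,40)); print(name,len(px),u.round(1),"zmax",P[:,2].max().round(1),"at40",r[-1].round(1),"top pts",top.mean(0).round(1) if len(top) else None)
        if len(r)==2:
            r.sort(key=lambda p:-p[1]); v=r[0]-r[1]; print(name,"centre",((r[0]+r[1])/2).round(1),"sep",np.linalg.norm(v).round(1),"dir x",np.degrees(np.arctan2(-v[0],v[1])).round(2) )
    if tag=="a":
        m=(cv2.inRange(hsv,(3,70,50),(20,255,255))>0)
        ln=lambda u:142+(u-236)*22/154
        uu,vv=np.meshgrid(np.arange(560),np.arange(420)); m&=(abs(vv-ln(uu)+4)<9)&(uu>230)&(uu<396)
        px=np.argwhere(m)[:,::-1]; P=np.array([at_depth(c,p,d) for p in px])
        print("zstats",np.percentile(P[:,2],[10,50,90]))
        Q=P[(P[:,2]>13)&(P[:,2]<27)][:,:2].astype(np.float32)
        print("rect",cv2.minAreaRect(Q),"mean",Q.mean(0)); b,a=np.polyfit(Q[:,1],Q[:,0],1); print("slope deg",np.degrees(np.arctan(b)),"x at y=215",a+b*215, "b",b)
measure(sys.argv[1])
s=ctrl.sense(); print(s["eef_pos"],s["ee_rot"],s["time_s"])
E
python3 m.py a
```

```text
green 150 [284.6 182. ] zmax 63.7 at40 [574.8 152.8  40. ] top pts [572.4 152.3  55.8]
green 147 [238.7 169.3] zmax 63.7 at40 [613.  283.3  40. ] top pts [611.3 280.9  56. ]
green centre [593.9 218.1  40. ] sep 136.0 dir x -16.29
zstats [15.9423334  19.84245375 23.05447636]
rect ((678.8223876953125, 72.76481628417969), (458.2174987792969, 31.564714431762695), 80.66500091552734) mean [678.34424  71.87814]
slope deg 9.358707654629901 x at y=215 701.9321091806855 b 0.1648085758115969
[165.53479133 498.17675077 196.21392295] [-3.32824489e-05  1.59704102e-01  9.87164926e-01 -8.75516608e-05] 0.4
```

>>> {"fn": "send_rows", "kwargs": {"targets": [{"offset": [3, -2, 0], "spin": 0.03}, {"offset": [6, -4.3, 0], "spin": 0.06}, {"offset": [9, -6.4, 0], "spin": 0.1}, {"offset": [12, -8.5, 0], "spin": 0.13}, {"offset": [15.2, -10.8, 0], "spin": 0.158}, {"offset": [18.4, -13, 0], "spin": 0.158}, {"offset": [21.6, -15.3, 0], "spin": 0.158}, {"offset": [24.8, -17.6, 0], "spin": 0.158}], "grip": 0}}

```text
time_s: 1.07
eef_pos: [414.9, 320.8, 196.4]
ee_rot: [0.0, 0.081, 0.997, 0.0]
force: [-0.0, 0.5, -0.1]
grip_width: 0.002
grip_force: 0.0
```

>>> {"fn": "send_rows", "kwargs": {"targets": [{"offset": [3, -2.1, 0], "spin": 0}, {"offset": [6, -4.3, 0], "spin": 0}, {"offset": [9, -6.4, 0], "spin": 0}, {"offset": [11, -7.9, 0], "spin": 0}, {"offset": [12, -8.6, -1], "spin": 0}, {"offset": [12.3, -8.9, -4], "spin": 0}, {"offset": [12.3, -8.9, -7], "spin": 0}, {"offset": [12.3, -8.9, -9], "spin": 0}]}}

```text
time_s: 1.73
eef_pos: [535.0, 233.1, 102.9]
ee_rot: [-0.002, 0.081, 0.997, -0.0]
force: [-0.0, -0.4, -0.3]
grip_width: 0.001
grip_force: 0.0
```

```bash
python3 look.py b top >/dev/null; python3 m.py b; python3 -c "
from rig import ctrl
import cv2
im,_=ctrl.capture('scene'); cv2.imwrite('pics/b_scene.png',im[:,:,::-1])"
```

```text
green 160 [284.5 182.3] zmax 64.9 at40 [573.9 153.1  40. ] top pts [572.9 152.1  55.7]
[536.4380413  233.72660961 106.8701825 ] [1.14855703e-04 8.10188464e-02 9.96712559e-01 8.49573536e-05] 1.9333
```

View pics/b_scene.png

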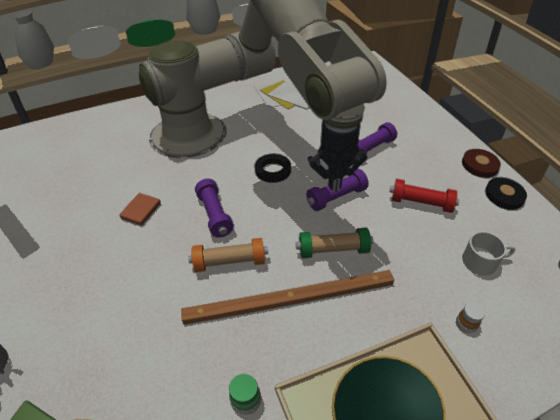

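The scene picture shows the shut fingers (about 338,185) hovering behind the green roller (335,242), clear of the purple one. Next I lower them.

>>> {"fn": "send_rows", "kwargs": {"targets": [{"offset": [0, 0, -3], "spin": 0}, {"offset": [0, 0, -5.5], "spin": 0}, {"offset": [0, 0, -7.5], "spin": 0}, {"offset": [0, 0, -8.7], "spin": 0}, {"offset": [0.4, -0.1, -8.7], "spin": 0}, {"offset": [0.8, -0.2, -8.7], "spin": 0}, {"offset": [1.2, -0.3, -8.7], "spin": 0}, {"offset": [1.4, -0.4, -8.7], "spin": 0}]}}

```text
time_s: 2.65
eef_pos: [552.3, 229.3, 21.0]
ee_rot: [0.002, 0.081, 0.997, 0.0]
force: [-0.1, 0.2, 0.6]
grip_width: -0.0
grip_force: 0.0
```

```bash
python3 -c "
from rig import ctrl
import cv2
im,_=ctrl.capture('scene'); cv2.imwrite('pics/c_scene.png',cv2.resize(im[160:340,160:440,::-1],None,fx=2.5,fy=2.5)); print(ctrl.sense()['eef_pos'],ctrl.sense()['force'])"
```

```text
[552.15670131 229.00484966  20.66511649] [-0.0761486  -0.36915539  0.35368143]
```

View pics/c_scene.png

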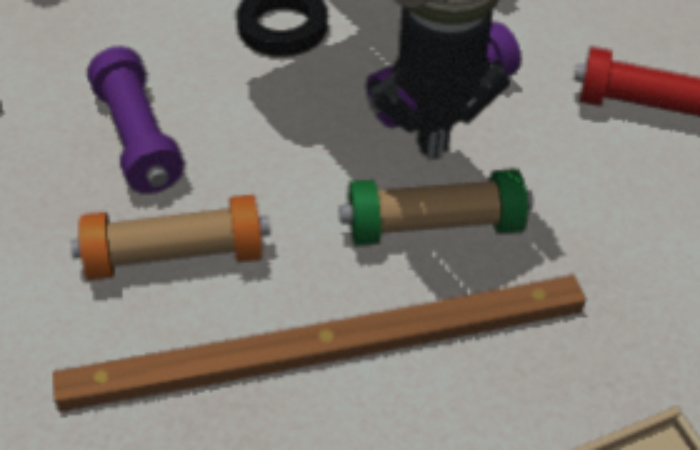

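The fingers (435,145 in the crop) stand low behind the middle of the barrel (435,205). I push slowly, square to the roller's axis.

>>> {"fn": "send_rows", "kwargs": {"targets": [{"offset": [0.3, -0.08, 0], "spin": 0}, {"offset": [0.6, -0.17, 0], "spin": 0}, {"offset": [0.9, -0.26, 0], "spin": 0}, {"offset": [1.15, -0.34, 0], "spin": 0}, {"offset": [1.4, -0.41, 0], "spin": 0}, {"offset": [1.7, -0.5, 0], "spin": 0}, {"offset": [2.0, -0.58, 0], "spin": 0}, {"offset": [2.3, -0.67, 0], "spin": 0}]}}

```text
time_s: 3.37
eef_pos: [573.8, 222.5, 19.3]
ee_rot: [-0.0, 0.081, 0.997, -0.0]
force: [-0.1, -0.3, -0.2]
grip_width: 0.0
grip_force: 0.0
```

>>> {"fn": "send_rows", "kwargs": {"targets": [{"offset": [0.3, -0.08, 0], "spin": 0}, {"offset": [0.6, -0.17, 0], "spin": 0}, {"offset": [0.9, -0.26, 0], "spin": 0}, {"offset": [1.15, -0.34, 0], "spin": 0}, {"offset": [1.4, -0.41, 0], "spin": 0}, {"offset": [1.7, -0.5, 0], "spin": 0}, {"offset": [2.0, -0.58, 0], "spin": 0}, {"offset": [2.3, -0.67, 0], "spin": 0}]}}

```text
time_s: 4.03
eef_pos: [596.8, 215.8, 19.3]
ee_rot: [-0.0, 0.081, 0.997, -0.0]
force: [0.3, 0.6, 0.7]
grip_width: -0.0
grip_force: 0.0
```

```bash
python3 look.py d top ; python3 m.py d; python3 -c "
from rig import ctrl
import cv2
im,_=ctrl.capture('scene'); cv2.imwrite('pics/d_scene.png',cv2.resize(im[160:340,160:440,::-1],None,fx=2.5,fy=2.5)); print(ctrl.sense()['eef_pos'],ctrl.sense()['force'])"
```

```text
top green_roller_center 0.79 [161.4 195.8] [539.7 507.9  30. ]
top green_roller_center 0.75 [163.1 284.5] [287.5 492.9  30. ]
top green_roller_center 0.64 [344.6 252.5] [376.8 -12.2  30. ]
top orange_roller_center 0.85 [344.3 191.9] [547.4 -15.4  30. ]
top batten_front 0.79 [316.5 158.8] [653.1  59.8   0. ]
4.2333
[596.52226027 215.79613978  19.22672619] [-7.88829868e-05  8.13246408e-02  9.96687662e-01 -2.34093736e-05] 4.2333
[596.46407737 215.82541335  19.25313104] [-0.35237794 -0.08146954 -0.25105036]
```

View pics/d_scene.png

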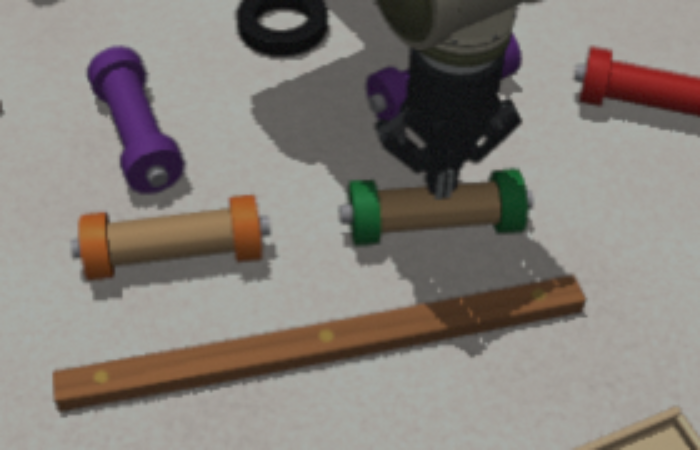

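```bash
cat > s.py <<'E'
import sys
from h import *
im,d=ctrl.capture("scene"); c=ctrl.calibration("scene"); im=im[:,:,::-1].copy(); cv2.imwrite(f"pics/{sys.argv[1]}_scene.png",cv2.resize(im[160:340,160:440],None,fx=2.5,fy=2.5))
hsv=cv2.cvtColor(im,cv2.COLOR_BGR2HSV)
def P(m): return np.array([at_depth(c,p,d) for p in np.argwhere(m)[:,::-1]])
uu,vv=np.meshgrid(np.arange(560),np.arange(420))
g=cv2.inRange(hsv,(45,100,20),(90,255,255))>0
R=[]
for n,m in(("right",(uu>285)&(uu<325)),("left",(uu>345)&(uu<385))):
    p=P(g&m&(vv>215)&(vv<300)); A=np.c_[2*p[:,[0,2]],np.ones(len(p))]
    t=p[p[:,2]>p[:,2].max()-6]; R.append(t.mean(0)); print(n,len(p),"mean",p.mean(0).round(1),"zmax",p[:,2].max().round(1),"top",t.mean(0).round(1))
v=R[1]-R[0]; print("centre",((R[0]+R[1])/2).round(1),"sep",np.linalg.norm(v).round(1),"ang",np.degrees(np.arctan2(v[0],v[1])).round(2))
p=P((cv2.inRange(hsv,(3,90,30),(20,255,255))>0)&(vv>268)&(uu>175)&(uu<400)&(vv<325)); q=p[(p[:,2]>16)&(p[:,2]<26)][:,:2].astype(np.float32)
print("batten",cv2.minAreaRect(q),np.degrees(np.arctan(np.polyfit(q[:,1],q[:,0],1)[0])))
k=at_depth(c,(337,234),d); print("finger px",k.round(1))
s=ctrl.sense(); print(s["eef_pos"].round(1) if hasattr(s["eef_pos"],"round") else s["eef_pos"],s["force"],s["time_s"])
E
python3 s.py e
```

```text
right 265 mean [592.  143.3  56.1] zmax 787.5 top [1139.1 -120.5  787.5]
left 248 mean [627.3 271.7  52.9] zmax 787.5 top [1139.1 -120.5  787.5]
centre [1139.1 -120.5  787.5] sep 0.0 ang 0.0
batten ((634.9314575195312, 77.929931640625), (457.7169189453125, 122.45903778076172), 80.60997009277344) 9.593563090322311
finger px [606.2 211.5  76.4]
[596.4 215.9  19.3] [ 0.89192048  0.53315239 -0.74258865] 4.3333
```

```bash
sed -i 's/def P(m): return .*/def P(m): return np.array([at_depth(c,p,d) for p in np.argwhere(m\&(d>0))[:,::-1]])/; s/t=p\[p\[:,2\]>p\[:,2\].max()-6\]/t=p[(p[:,2]>50)\&(p[:,2]<66)]/; s/^q=/q=/' s.py; python3 s.py e; python3 - <<'E'
import sys; sys.path.insert(0,'.')
from h import *
c=ctrl.calibration("scene"); s=ctrl.sense()
for z in(0,40,80):
    p=np.array(c["view"])@np.r_[596.4,215.9,19.3+z,1]; print(z,cv2.projectPoints(p[None,:3],np.zeros(3),np.zeros(3),np.array([[c["fx"],0,c["cx"]],[0,c["fy"],c["cy"]],[0,0,1]]),np.array([c["k1"],0,0,0]))[0].ravel())
im=cv2.imread("pics/a_scene.png"); d=np.load("pics/a_scene.npy")
for uv in[(336,242),(305,240),(363,237),(230,255),(290,288),(290,297),(290,305),(336,260)]: print(uv,at_depth(c,uv,d).round(1))
E
```

```text
right 257 mean [588.1 145.   50.6] zmax 63.4 top [580.6 147.2  57.6]
left 246 mean [625.4 273.3  50.3] zmax 64.1 top [618.4 275.6  57.4]
centre [599.5 211.4  57.5] sep 133.8 ang 16.4
batten ((639.22412109375, 78.20584106445312), (458.1282043457031, 121.09661102294922), 79.22734069824219) 9.495797713024093
finger px [606.5 211.4  76.7]
[596.4 215.9  19.3] [ 0.17190786  0.93149702 -0.20745744] 4.3833
0 [334.70807397 246.6912931 ]
40 [336.14495767 235.39027024]
80 [337.66113592 223.37967287]
(336, 242) [605.5 212.1  48. ]
(305, 240) [583.6 145.1  60.6]
(363, 237) [623.8 269.5  59.9]
(230, 255) [552.  -20.2  47.6]
(290, 288) [653.2  81.1   3.2]
(290, 297) [686.4  67.5  23.1]
(290, 305) [692.3  65.2   1.9]
(336, 260) [6.199e+02 2.094e+02 5.000e-01]
```

```bash
python3 - <<'E'
import sys; sys.path.insert(0,'.')
from h import *
c=ctrl.calibration("scene")
def pr(P):
    p=np.array(c["view"])@np.r_[P,1]; return cv2.projectPoints(p[None,:3],np.zeros(3),np.zeros(3),np.array([[c["fx"],0,c["cx"]],[0,c["fy"],c["cy"]],[0,0,1]]),np.array([c["k1"],0,0,0]))[0].ravel().round(1)
print("b",pr((536.4,233.7,106.9)),"c",pr((552.2,229,20.7)),"e",pr((596.4,215.9,19.3)))
im,d=ctrl.capture("scene")
for v in range(222,250,2): print(v,at_depth(c,(337,v),d).round(0),im[v,337])
im,d2=ctrl.capture("wrist"); cv2.imwrite("pics/e_wrist.png",im[:,:,::-1])
A=cv2.imread("pics/a_scene.png")
I,_=ctrl.capture("scene"); g=lambda x:cv2.inRange(cv2.cvtColor(x,cv2.COLOR_BGR2HSV),(45,100,20),(90,255,255))[215:300,285:385]
for x in(A,I[:,:,::-1].copy()):
    m=np.argwhere(g(x)); l=m[:,1]<50; print(m[l].mean(0),m[~l].mean(0))
E
```

```text
b [333.1 200.8] c [331.5 231.4] e [334.7 246.7]
222 [611. 205. 123.] [19 19 19]
224 [606. 209. 110.] [22 22 23]
226 [606. 209. 103.] [18 18 17]
228 [607. 209.  98.] [33 34 34]
230 [606. 210.  90.] [52 54 55]
232 [607. 211.  84.] [45 47 47]
234 [604. 213.  73.] [40 42 42]
236 [607. 212.  70.] [37 40 39]
238 [605. 214.  61.] [41 40 37]
240 [602. 216.  49.] [94 77 57]
242 [606. 215.  47.] [97 80 59]
244 [608. 214.  43.] [92 76 56]
246 [610. 214.  38.] [79 66 48]
248 [613. 212.  35.] [74 61 44]
[29.49230769 20.76153846] [24.80784314 79.2       ]
[29.28735632 20.6743295 ] [24.868 79.216]
```

View pics/e_wrist.png

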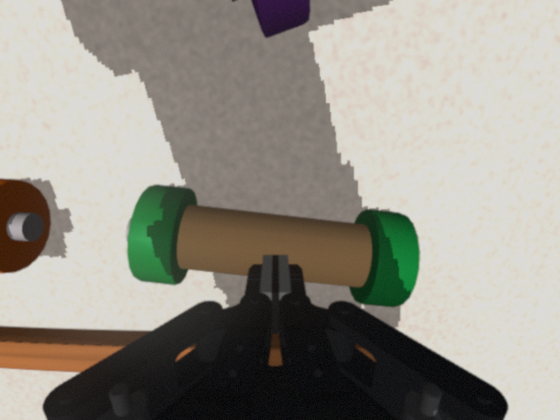

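The wrist view shows the fingertips (275,260) over the barrel rather than behind it, and the roller hasn't moved. So the tips sit higher than the reported z. I'll check that with the wrist camera.

```bash
python3 - <<'E'
import sys; sys.path.insert(0,'.')
from h import *
from scipy.spatial.transform import Rotation as R
c=ctrl.calibration("wrist"); s=ctrl.sense(); im,d=ctrl.capture("wrist"); M=np.array(c["mount"])
Rt=R.from_quat(np.roll(s["ee_rot"],-1)).as_matrix(); print(M.round(2),s["eef_pos"],s["ee_rot"],s["joints"])
for uv in[(268,262),(268,275),(283,262),(250,300),(275,235),(275,215),(160,235),(385,255),(275,120),(100,300),(100,350)]:
    D=d[uv[1],uv[0]]; t=(M@np.r_[ray(c,uv)*D,1])[:3]; print(uv,D.round(1),"tool",t.round(1),"world",(np.array(s["eef_pos"])+Rt@t).round(1))
E
```

```text
[[  -0.     -0.95   -0.32   83.72]
 [   1.     -0.     -0.      1.41]
 [   0.     -0.32    0.95 -177.54]
 [   0.      0.      0.      1.  ]] [596.47924284 215.88231084  19.29640973] [-1.98460949e-05  8.12766207e-02  9.96691582e-01  9.66869264e-06] [ 1.62865905e-01  7.23729494e-01  1.33437567e+00  3.20972777e-05
  1.08352132e+00 -1.24521271e+00]
(268, 262) 148.2 tool [ 10.6  -2.2 -45.9] world [585.7 215.4  65.2]
(268, 275) 135.2 tool [ 11.3  -1.9 -59.5] world [585.  215.9  78.8]
(283, 262) 145.9 tool [ 11.8   5.3 -48. ] world [585.7 223.1  67.3]
(250, 300) 112.8 tool [ 14.1  -8.3 -82.1] world [581.2 210.  101.4]
(275, 235) 166.6 tool [ 16.1   1.3 -24.6] world [580.8 219.8  43.9]
(275, 215) 179.2 tool [22.5  1.3 -9.1] world [574.5 220.9  28.4]
(160, 235) 152.8 tool [ 21.6 -59.1 -37.3] world [565.6 161.1  56.6]
(385, 255) 157.2 tool [  9.5  60.8 -36.8] world [596.9 277.4  56.1]
(275, 120) 188.8 tool [77.3  1.3 19.8] world [ 5.204e+02  2.297e+02 -5.000e-01]
(100, 300) 233.0 tool [ -61.3 -141.    19. ] world [6.341e+02 6.680e+01 3.000e-01]
(100, 350) 225.9 tool [-9.490e+01 -1.377e+02 -1.000e-01] world [667.8  64.7  19.4]
```

Both cameras put the real tips about 40 mm behind the reported TCP, at z of about 60, so they passed over the barrel. I'll back off behind the roller and check the tips there before lowering.

>>> {"fn": "send_rows", "kwargs": {"targets": [{"offset": [-1, 0.3, 0], "spin": 0}, {"offset": [-2.5, 0.7, 0], "spin": 0}, {"offset": [-4, 1.1, 0], "spin": 0}, {"offset": [-5.2, 1.5, 0], "spin": 0}, {"offset": [-5.6, 1.6, 0], "spin": 0}, {"offset": [-5.6, 1.6, 0], "spin": 0}], "grip": 0}}

```text
time_s: 5.08
eef_pos: [540.1, 232.1, 19.5]
ee_rot: [-0.0, 0.081, 0.997, -0.0]
force: [0.3, 0.5, -0.8]
grip_width: -0.001
grip_force: 0.0
```

```bash
cat > w.py <<'E'
import sys
from h import *
from scipy.spatial.transform import Rotation as R
c=ctrl.calibration("wrist"); s=ctrl.sense(); im,d=ctrl.capture("wrist"); M=np.array(c["mount"])
Rt=R.from_quat(np.roll(s["ee_rot"],-1)).as_matrix(); print(s["eef_pos"],s["force"],s["grip_width"],s["time_s"])
for v in range(225,300,6):
    for u in(268,):
        D=d[v,u]; t=(M@np.r_[ray(c,(u,v))*D,1])[:3]; print(v,im[v,u],"tool",t.round(1),"world",(np.array(s["eef_pos"])+Rt@t).round(1))
im2,_=ctrl.capture("scene"); I=np.hstack([cv2.resize(im2[170:320,240:440],(500,375)),cv2.resize(im[100:400,100:460],(300,250)) if 0 else cv2.resize(im,(300,225)).repeat(1,0)[:0].reshape(0,300,3) if 0 else cv2.copyMakeBorder(cv2.resize(im,(300,225)),0,150,0,0,cv2.BORDER_CONSTANT)])
cv2.imwrite(f"pics/{sys.argv[1]}.png",I[:,:,::-1])
E
python3 w.py f
```

```text
[540.09669247 232.13293968  19.5133199 ] [ 0.27699394  0.47835534 -0.77352112] -0.0008254523812478513 5.0833
225 [137 129 122] tool [ 4.4 -3.7 19.5] world [535.1 229.2  -0. ]
231 [132 123 117] tool [-0.1 -3.8 19. ] world [5.396e+02 2.284e+02 5.000e-01]
237 [131 124 115] tool [-5.  -3.8 19.4] world [5.444e+02 2.276e+02 1.000e-01]
243 [139 131 123] tool [-9.9 -3.9 19.5] world [549.2 226.7   0. ]
249 [134 126 118] tool [-15.   -3.9  19.9] world [ 5.543e+02  2.259e+02 -4.000e-01]
255 [83 79 77] tool [ 11.5  -2.3 -40.1] world [528.4 231.7  59.6]
261 [62 61 59] tool [ 11.5  -2.2 -46.5] world [528.4 231.8  66. ]
267 [61 61 60] tool [ 11.6  -2.  -52.6] world [528.4 232.   72.1]
273 [61 61 57] tool [ 11.3  -1.9 -57.7] world [528.6 232.1  77.2]
279 [60 59 57] tool [ 11.2  -1.8 -62.6] world [528.8 232.2  82.1]
285 [61 60 58] tool [ 11.4  -1.7 -67.8] world [528.5 232.3  87.3]
291 [66 66 64] tool [ 11.7  -1.6 -72.6] world [528.3 232.5  92.1]
297 [51 52 52] tool [  83.7    1.4 -177.5] world [457.7 247.  197.1]
```

View pics/f.png

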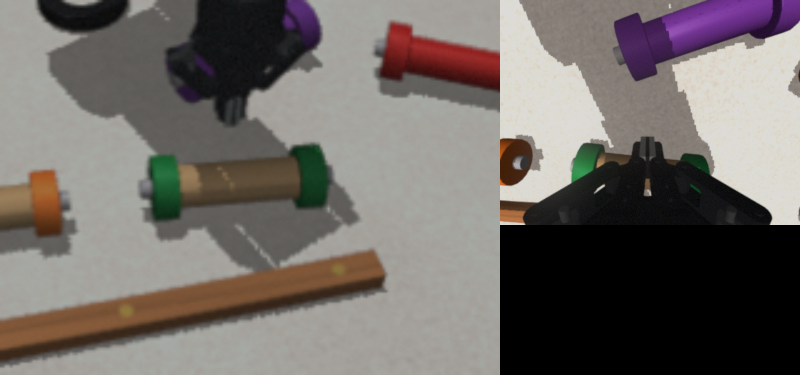

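```bash
python3 - <<'E'
import sys; sys.path.insert(0,'.')
from h import *
c=ctrl.calibration("wrist"); im,d=ctrl.capture("wrist"); M=np.array(c["mount"])
k=np.array([[c["fx"],0,c["cx"]],[0,c["fy"],c["cy"]],[0,0,1]])
vv,uu=np.mgrid[0:420:2,0:560:2]; uv=np.c_[uu.ravel(),vv.ravel()].astype(float); D=d[::2,::2].ravel()
r=cv2.undistortPoints(uv[:,None],k,np.array([c["k1"],0,0,0.]))[:,0]
P=np.c_[r*D[:,None],D]@M[:3,:3].T+M[:3,3]; P=P[(D>0)&(D<250)&(P[:,2]<-30)&(P[:,0]>-24)&(P[:,0]<60)]
for a in range(-80,80,10):
    q=P[(P[:,1]>=a)&(P[:,1]<a+10)]
    if len(q): print(a,len(q),"lowest tool z",np.percentile(q[:,2],99).round(1),"x range",q[:,0].min().round(1),q[:,0].max().round(1))
E
```

```text
-80 3 lowest tool z -30.3 x range -23.7 -21.6
-70 4 lowest tool z -30.2 x range -23.9 11.2
-60 410 lowest tool z -110.9 x range 9.4 15.2
-50 769 lowest tool z -98.8 x range -2.0 14.0
-40 1113 lowest tool z -86.3 x range -10.9 13.8
-30 716 lowest tool z -81.6 x range -11.0 14.4
-20 778 lowest tool z -51.0 x range 1.3 21.5
-10 1273 lowest tool z -42.9 x range -10.5 20.9
0 1192 lowest tool z -42.6 x range -10.9 21.2
10 1012 lowest tool z -46.2 x range 6.4 21.9
20 647 lowest tool z -80.1 x range -10.0 19.4
30 937 lowest tool z -83.9 x range -11.3 13.7
40 925 lowest tool z -96.0 x range -10.4 14.2
50 550 lowest tool z -107.0 x range 5.3 15.2
60 60 lowest tool z -118.0 x range 10.8 13.7
```

The tips are 41 mm behind the TCP and the knuckles at least 40 mm higher, so a 3.5 cm descent is clear. I'll lower in small steps and watch the force.

>>> {"fn": "send_rows", "kwargs": {"targets": [{"offset": [0, 0, -0.6], "spin": 0}, {"offset": [0, 0, -1.2], "spin": 0}, {"offset": [0, 0, -1.8], "spin": 0}, {"offset": [0, 0, -2.4], "spin": 0}, {"offset": [0, 0, -2.4], "spin": 0}]}}

```text
time_s: 5.65
eef_pos: [539.7, 231.5, -6.4]
ee_rot: [-0.001, 0.081, 0.997, -0.0]
force: [0.0, 0.1, -0.1]
grip_width: 0.001
grip_force: 0.0
```

>>> {"fn": "send_rows", "kwargs": {"targets": [{"offset": [0, 0, -0.4], "spin": 0}, {"offset": [0, 0, -0.8], "spin": 0}, {"offset": [0, 0, -1.1], "spin": 0}, {"offset": [0, 0, -1.1], "spin": 0}]}}

```text
time_s: 5.98
eef_pos: [540.2, 231.7, -16.4]
ee_rot: [-0.0, 0.081, 0.997, -0.0]
force: [0.0, -0.0, -0.1]
grip_width: -0.002
grip_force: 0.0
```

```bash
python3 w.py g | head -9
```

```text
[540.19795153 231.73266338 -16.38410217] [ 0.02920685 -0.03565661 -0.10960042] -0.0018141255844452745 5.9833
225 [138 130 122] tool [ 18.9  -2.8 -16.4] world [521.1 232.    0. ]
231 [137 129 121] tool [ 15.   -2.8 -16.3] world [ 5.250e+02  2.314e+02 -1.000e-01]
237 [144 134 126] tool [ 10.7  -2.9 -15.6] world [529.1 230.6  -0.8]
243 [144 135 129] tool [  7.4  -2.9 -16.9] world [5.325e+02 2.301e+02 5.000e-01]
249 [139 131 123] tool [  3.2  -2.9 -16.5] world [5.366e+02 2.294e+02 1.000e-01]
255 [87 83 81] tool [ 10.6  -2.4 -38.4] world [529.4 231.1  22. ]
261 [69 67 65] tool [ 11.   -2.2 -45.7] world [529.  231.4  29.3]
267 [65 65 63] tool [ 10.9  -2.1 -51.4] world [529.2 231.5  35. ]
```

>>> {"fn": "send_rows", "kwargs": {"targets": [{"offset": [0.6, -0.17, 0], "spin": 0}, {"offset": [1.1, -0.31, 0], "spin": 0}, {"offset": [1.5, -0.43, 0], "spin": 0}, {"offset": [1.8, -0.51, 0], "spin": 0}, {"offset": [2.1, -0.6, 0], "spin": 0}, {"offset": [2.35, -0.67, 0], "spin": 0}, {"offset": [2.6, -0.74, 0], "spin": 0}, {"offset": [2.9, -0.83, 0], "spin": 0}]}}

```text
time_s: 6.75
eef_pos: [569.7, 223.5, -15.7]
ee_rot: [-0.0, 0.081, 0.997, -0.0]
force: [-1.3, 0.1, -0.3]
grip_width: 0.003
grip_force: 0.5
```

>>> {"fn": "send_rows", "kwargs": {"targets": [{"offset": [0.3, -0.08, 0], "spin": 0}, {"offset": [0.6, -0.17, 0], "spin": 0}, {"offset": [0.9, -0.26, 0], "spin": 0}, {"offset": [1.15, -0.34, 0], "spin": 0}, {"offset": [1.4, -0.41, 0], "spin": 0}, {"offset": [1.7, -0.5, 0], "spin": 0}, {"offset": [2.0, -0.58, 0], "spin": 0}, {"offset": [2.3, -0.67, 0], "spin": 0}]}}

```text
time_s: 7.42
eef_pos: [592.8, 216.8, -15.7]
ee_rot: [-0.0, 0.081, 0.997, -0.0]
force: [1.0, 0.7, -0.5]
grip_width: 0.004
grip_force: 0.0
```

```bash
python3 s.py h
```

```text
right 275 mean [616.6 137.2  51. ] zmax 64.1 top [609.8 139.4  57.7]
left 261 mean [654.6 264.6  50. ] zmax 63.0 top [647.2 267.2  57.6]
centre [628.5 203.3  57.6] sep 133.2 ang 16.31
batten ((640.35791015625, 78.28744506835938), (458.4295654296875, 121.77178955078125), 79.29644775390625) 9.44379036767094
finger px [597.7 216.8  65.1]
[593.4 216.5 -15.7] [-0.43904016 -0.43750893  0.49009219] 7.4667
```

>>> {"fn": "send_rows", "kwargs": {"targets": [{"offset": [0.3, -0.08, 0], "spin": 0}, {"offset": [0.6, -0.17, 0], "spin": 0}, {"offset": [0.9, -0.26, 0], "spin": 0}, {"offset": [1.15, -0.36, 0], "spin": 0}, {"offset": [1.4, -0.47, 0], "spin": 0}, {"offset": [1.65, -0.58, 0], "spin": 0}, {"offset": [1.9, -0.68, 0], "spin": 0}, {"offset": [2.1, -0.77, 0], "spin": 0}]}}

```text
time_s: 8.13
eef_pos: [613.8, 209.0, -15.7]
ee_rot: [0.0, 0.081, 0.997, 0.0]
force: [-0.1, 0.2, -0.0]
grip_width: 0.001
grip_force: 0.0
```

```bash
python3 s.py i
```

```text
right 291 mean [638.7 130.6  50.9] zmax 63.7 top [631.4 132.9  57.7]
left 263 mean [676.4 258.1  50.2] zmax 63.4 top [669.9 260.5  57.1]
centre [650.6 196.7  57.4] sep 133.2 ang 16.76
batten ((646.9860229492188, 78.10511779785156), (457.556640625, 122.46369171142578), 77.09813690185547) 9.501982221849428
finger px [628.  198.  105.4]
[614.1 208.8 -15.7] [ 0.44574938 -0.70351901 -0.10623338] 8.1833
```

>>> {"fn": "send_rows", "kwargs": {"targets": [{"offset": [0.2, -0.12, 0], "spin": 0}, {"offset": [0.4, -0.24, 0], "spin": 0}, {"offset": [0.55, -0.34, 0], "spin": 0}, {"offset": [0.7, -0.44, 0], "spin": 0}, {"offset": [0.85, -0.54, 0], "spin": 0}, {"offset": [1.0, -0.64, 0], "spin": 0}]}}

```text
time_s: 8.68
eef_pos: [623.4, 202.7, -15.6]
ee_rot: [-0.0, 0.081, 0.997, -0.0]
force: [-3.9, 0.7, 2.8]
grip_width: 0.001
grip_force: 2.0
```

```bash
python3 s.py j
```

```text
right 309 mean [652.5 126.9  50.8] zmax 63.7 top [645.6 128.6  57.4]
left 276 mean [679.  257.1  49.8] zmax 63.2 top [672.4 259.1  57.1]
centre [659.  193.8  57.2] sep 133.2 ang 11.61
batten ((635.4086303710938, 77.79020690917969), (457.3518371582031, 122.47832489013672), 80.26057434082031) 9.526852352386653
finger px [640.1 190.4 121.6]
[623.8 202.4 -15.7] [-3.486335    0.18331723  3.19107566] 8.7333
```

>>> {"fn": "send_rows", "kwargs": {"targets": [{"offset": [0.1, -0.07, 0], "spin": 0}, {"offset": [0.2, -0.14, 0], "spin": 0}, {"offset": [0.3, -0.2, 0], "spin": 0}, {"offset": [0.4, -0.25, 0], "spin": 0}]}}

```text
time_s: 9.07
eef_pos: [625.9, 201.0, -15.8]
ee_rot: [-0.002, 0.081, 0.997, 0.0]
force: [-16.4, 3.8, 11.2]
grip_width: 0.002
grip_force: 8.4
```

```bash
python3 s.py k
```

```text
right 321 mean [657.3 125.6  50.4] zmax 63.5 top [650.6 127.3  57.5]
left 273 mean [679.3 256.9  49.7] zmax 62.6 top [672.7 258.5  57.2]
centre [661.6 192.9  57.4] sep 133.1 ang 9.57
batten ((636.3931884765625, 77.66752624511719), (456.9983215332031, 121.6855697631836), 80.16056060791016) 9.560390839829688
finger px [636.1 192.9 116.3]
[625.8 201.  -15.8] [-13.28899384   2.36257843   8.34119654] 9.1167
```

Parallel (9.57° against 9.56°) and the force has risen, so both rings are against the batten. I back off slowly.

>>> {"fn": "send_rows", "kwargs": {"targets": [{"offset": [-0.1, 0.02, 0], "spin": 0}, {"offset": [-0.2, 0.04, 0], "spin": 0}, {"offset": [-0.4, 0.07, 0], "spin": 0}, {"offset": [-0.8, 0.13, 0], "spin": 0}, {"offset": [-1.5, 0.25, 0], "spin": 0}, {"offset": [-2.5, 0.4, 0], "spin": 0}, {"offset": [-4, 0.65, 0], "spin": 0}, {"offset": [-5, 0.8, 0], "spin": 0}]}}

```text
time_s: 9.78
eef_pos: [576.2, 208.3, -15.8]
ee_rot: [-0.0, 0.081, 0.997, -0.0]
force: [0.1, -0.3, 0.7]
grip_width: 0.001
grip_force: 0.0
```

>>> {"fn": "send_rows", "kwargs": {"targets": [{"offset": [0, 0, 2.5], "spin": 0}, {"offset": [0, 0, 5.5], "spin": 0}, {"offset": [-2, 0, 9], "spin": 0}, {"offset": [-5, 0, 12], "spin": 0}, {"offset": [-8, 0, 14], "spin": 0}, {"offset": [-11, 0, 16], "spin": 0}, {"offset": [-12, 0, 17], "spin": 0}, {"offset": [-12, 0, 17], "spin": 0}]}}

```text
time_s: 10.45
eef_pos: [456.6, 208.6, 156.9]
ee_rot: [0.002, 0.081, 0.997, 0.001]
force: [-0.4, 0.2, 0.6]
grip_width: 0.001
grip_force: 0.0
```

```bash
python3 s.py l; python3 look.py l top|tail -1; python3 m.py l; python3 - <<'E'
import cv2
a=cv2.imread("pics/l_scene.png"); b=cv2.imread("pics/l_top.png")[120:220,220:400]
a=cv2.resize(a,(420,270)); b=cv2.resize(b,(378,210),interpolation=2); b=cv2.copyMakeBorder(b,0,60,0,0,0)
cv2.imwrite("pics/l.png",cv2.hconcat([a,b]))
E
```

```text
right 313 mean [657.5 125.5  50.6] zmax 63.4 top [650.6 126.9  57.6]
left 280 mean [678.3 257.6  50.3] zmax 63.6 top [671.3 259.2  57.4]
centre [661.  193.   57.5] sep 133.8 ang 8.92
batten ((640.08056640625, 78.55120849609375), (458.72528076171875, 121.4122085571289), 79.07429504394531) 9.445699364509242
finger px [ 5.488e+02  2.473e+02 -2.000e-01]
[457.4 208.4 155.4] [ 0.78072756  0.63168879 -2.06864821] 10.5
10.7
green 156 [291.9 158.1] zmax 65.7 at40 [644.2 131.8  40. ] top pts [642.  131.3  55.6]
green 151 [245.2 151. ] zmax 64.0 at40 [666.8 265.5  40. ] top pts [663.8 263.7  55.6]
green centre [655.5 198.7  40. ] sep 135.6 dir x -9.58
[457.84970606 207.97763491 153.15275223] [-7.48623296e-04  8.15406085e-02  9.96669709e-01 -2.46026442e-04] 10.7
```

View pics/l.png

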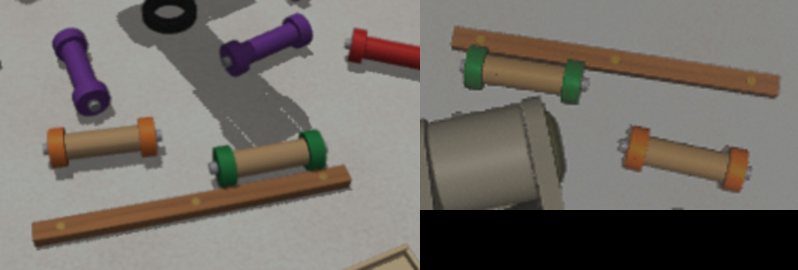

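The picture shows both green rings at the batten (scene 225,165 and 315,150) and the orange roller untouched. The left ring may have rebounded about 1 mm, so I'll average a few frames.

```bash
for i in 1 2 3 4 5 6; do python3 s.py l | grep -E "^(right|left|centre)" | cut -c1-80; done
```

```text
right 310 mean [657.4 125.5  50.6] zmax 63.9 top [650.7 127.   57.4]
left 275 mean [678.  257.7  50.2] zmax 63.6 top [670.9 259.4  57.1]
centre [660.8 193.2  57.3] sep 134.0 ang 8.67
right 313 mean [657.2 125.4  50.5] zmax 63.3 top [650.  127.2  57.7]
left 279 mean [678.  257.6  50.3] zmax 62.7 top [671.2 259.4  57.1]
centre [660.6 193.3  57.4] sep 133.9 ang 9.12
right 314 mean [657.5 125.5  50.6] zmax 64.2 top [650.6 127.1  57.5]
left 280 mean [677.9 257.5  50.1] zmax 63.7 top [671.3 259.2  57.1]
centre [660.9 193.2  57.3] sep 133.8 ang 8.93
right 314 mean [657.4 125.4  50.3] zmax 63.8 top [650.3 127.   57.4]
left 282 mean [678.  257.5  50.1] zmax 62.8 top [671.2 259.3  57.1]
centre [660.7 193.2  57.2] sep 133.9 ang 8.98
right 312 mean [657.3 125.5  50.5] zmax 63.4 top [650.3 127.2  57.4]
left 282 mean [678.  257.4  50.1] zmax 62.9 top [671.2 259.2  57.2]
centre [660.8 193.2  57.3] sep 133.6 ang 9.01
right 316 mean [657.4 125.3  50.4] zmax 63.5 top [650.6 127.4  57.7]
left 283 mean [678.4 257.6  50.1] zmax 62.9 top [671.5 259.4  57.2]
centre [661.  193.4  57.4] sep 133.7 ang 9.0
```

The left ring reads about 1 mm off (9.0° against 9.5°) and steady. I'll give it one gentle nudge left of the middle to seat it.

>>> {"fn": "send_rows", "kwargs": {"targets": [{"offset": [3, 0.5, -2], "spin": 0}, {"offset": [6, 1, -4], "spin": 0}, {"offset": [9, 1.5, -6], "spin": 0}, {"offset": [11, 2, -8.5], "spin": 0}, {"offset": [12, 2, -11.5], "spin": 0}, {"offset": [12, 2, -14.5], "spin": 0}, {"offset": [12, 2, -16.5], "spin": 0}, {"offset": [12, 2, -17], "spin": 0}]}}

```text
time_s: 11.67
eef_pos: [575.5, 227.7, -19.8]
ee_rot: [-0.003, 0.081, 0.997, -0.001]
force: [-0.2, -0.1, -0.4]
grip_width: -0.001
grip_force: 0.0
```

>>> {"fn": "send_rows", "kwargs": {"targets": [{"offset": [0.8, -0.13, 0], "spin": 0}, {"offset": [1.6, -0.27, 0], "spin": 0}, {"offset": [2.4, -0.4, 0], "spin": 0}, {"offset": [3.1, -0.51, 0], "spin": 0}, {"offset": [3.7, -0.61, 0], "spin": 0}, {"offset": [4.2, -0.69, 0], "spin": 0}, {"offset": [4.5, -0.74, 0], "spin": 0}, {"offset": [4.7, -0.77, 0], "spin": 0}]}}

```text
time_s: 12.33
eef_pos: [625.0, 220.5, -15.4]
ee_rot: [0.0, 0.081, 0.997, 0.0]
force: [-0.4, -0.6, -0.4]
grip_width: -0.0
grip_force: 0.0
```

>>> {"fn": "send_rows", "kwargs": {"targets": [{"offset": [0.08, -0.01, 0], "spin": 0}, {"offset": [0.16, -0.02, 0], "spin": 0}, {"offset": [0.24, -0.04, 0], "spin": 0}]}}

```text
time_s: 12.58
eef_pos: [626.8, 220.2, -15.7]
ee_rot: [-0.0, 0.081, 0.997, -0.0]
force: [-0.1, -0.1, -0.6]
grip_width: 0.003
grip_force: 0.0
```

>>> {"fn": "send_rows", "kwargs": {"targets": [{"offset": [0.06, -0.01, 0], "spin": 0}, {"offset": [0.12, -0.02, 0], "spin": 0}, {"offset": [0.12, -0.02, 0], "spin": 0}]}}

```text
time_s: 12.83
eef_pos: [628.2, 219.9, -15.7]
ee_rot: [0.0, 0.081, 0.997, -0.0]
force: [-0.4, 0.5, -0.2]
grip_width: 0.0
grip_force: 0.0
```

```bash
python3 s.py n | grep -vE "batten|finger"
```

```text
right 314 mean [657.2 125.7  50.1] zmax 65.6 top [649.9 127.4  57.5]
left 279 mean [678.9 257.1  49.8] zmax 63.7 top [672.  258.8  57.4]
centre [661.  193.1  57.4] sep 133.3 ang 9.55
[628.1 219.9 -15.7] [ 0.40077174 -0.14237911  0.69320345] 12.8833
```

>>> {"fn": "send_rows", "kwargs": {"targets": [{"offset": [0.05, -0.01, 0], "spin": 0}, {"offset": [0.1, -0.02, 0], "spin": 0}, {"offset": [0.1, -0.02, 0], "spin": 0}]}}

```text
time_s: 13.13
eef_pos: [628.8, 219.8, -15.7]
ee_rot: [-0.001, 0.081, 0.997, -0.0]
force: [-3.4, 0.5, 1.9]
grip_width: -0.003
grip_force: 1.5
```

```bash
python3 s.py n | grep -vE "batten|finger"
```

```text
right 313 mean [657.4 125.6  50.4] zmax 63.6 top [650.  127.2  57.7]
left 280 mean [679.  257.1  49.7] zmax 63.6 top [672.4 258.7  57.2]
centre [661.2 193.   57.5] sep 133.4 ang 9.64
[628.8 219.8 -15.7] [-3.21161067  0.0577297   1.62233386] 13.1833
```

Both rings are seated at about 3 N. I retreat very slowly.

>>> {"fn": "send_rows", "kwargs": {"targets": [{"offset": [-0.03, 0, 0], "spin": 0}, {"offset": [-0.06, 0.01, 0], "spin": 0}, {"offset": [-0.09, 0.01, 0], "spin": 0}, {"offset": [-0.13, 0.02, 0], "spin": 0}, {"offset": [-0.2, 0.03, 0], "spin": 0}, {"offset": [-0.4, 0.06, 0], "spin": 0}, {"offset": [-0.9, 0.14, 0], "spin": 0}, {"offset": [-2, 0.3, 0], "spin": 0}]}}

```text
time_s: 13.85
eef_pos: [609.4, 222.5, -15.7]
ee_rot: [0.0, 0.082, 0.997, 0.0]
force: [0.2, 0.3, -0.4]
grip_width: -0.006
grip_force: 0.0
```

>>> {"fn": "send_rows", "kwargs": {"targets": [{"offset": [-1.5, 0.2, 0], "spin": 0}, {"offset": [-3, 0.4, 0], "spin": 0}, {"offset": [-3, 0.4, 3], "spin": 0}, {"offset": [-3, 0.4, 6.5], "spin": 0}, {"offset": [-5, 0.4, 10], "spin": 0}, {"offset": [-8, 0.4, 12], "spin": 0}, {"offset": [-11, 0.4, 14], "spin": 0}, {"offset": [-11, 0.4, 14], "spin": 0}]}}

```text
time_s: 14.52
eef_pos: [496.5, 227.6, 128.4]
ee_rot: [0.002, 0.08, 0.997, 0.001]
force: [-0.6, -0.4, 0.0]
grip_width: 0.0
grip_force: 0.0
```

```bash
for i in 1 2 3; do python3 s.py n | grep -vE "batten|finger"; done
```

```text
right 313 mean [657.6 125.4  50.6] zmax 63.5 top [650.3 127.   57.7]
left 284 mean [678.1 257.6  50.5] zmax 62.5 top [671.3 259.3  57.4]
centre [660.8 193.2  57.5] sep 134.0 ang 9.01
[498.1 227.3 126.7] [-0.41466006  0.37724489 -0.3319952 ] 14.5667
right 313 mean [657.6 125.5  50.5] zmax 63.0 top [650.3 127.   57.6]
left 285 mean [677.9 257.6  50.6] zmax 63.3 top [671.2 259.4  57.6]
centre [660.8 193.2  57.6] sep 134.0 ang 8.99
[498.9 227.  125.2] [ 1.54579905  0.89049554 -0.16166992] 14.6167
right 313 mean [657.4 125.5  50.6] zmax 63.8 top [650.3 127.1  57.6]
left 285 mean [678.  257.6  50.4] zmax 63.9 top [671.5 259.4  57.2]
centre [660.9 193.2  57.4] sep 133.9 ang 9.1
[499.2 226.7 124.3] [ 0.23854206  0.44227748 -0.46120174] 14.6667
```

With the gripper away the reading is the same 9.0° as before the nudge, and with it near it reads 9.6°. So the difference comes from the gripper hiding or shading the left ring, and the roller is seated. Handing in.

```bash
python3 -c "
from rig import ctrl
print(ctrl.finish_job())"
```

```text
the job is handed in; nothing more can be done
None
```

The green roller was rolled to the batten, measured as lying against it on both rings to within about 1 mm, and released; the orange roller was left untouched and the job was handed in at about 15 s.

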